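# Kit the frame connectors

### The arm

A 6-joint arm with a two-finger parallel gripper is mounted at the origin on the work surface. World frame = base frame: x ahead of the robot, y to its left, z up, the work surface at z = 0. Lengths are in m, angles in degrees, forces in N, time in s.
With the tool pointing down it reaches from about 0.375 to 0.9 m from the base axis. Payload 3.1 kg.
Tool frame: the origin (TCP) lies on the centre line of the jaws, within the pads' length; the fingertips stand 17 mm ahead of it and the grasp point (between the pads) lies 2 mm behind it; z points along the fingers, y is the line along which they close (so a half turn about z gives the same grasp; the last joint's range is limited). The gripper opens to 87 mm and grips with 3 to 60 N. Pads are 19 mm wide; open, the fingers measure 117 mm over their backs; the gripper's body (75 mm by 190 mm) begins 51 mm behind the grasp point.
Start: joints at [-77.722, 30.224, 82.088, -0, 67.689, -10.227], TCP at [0.239, -0.577, 0.24] pointing down, gripper open.
Joint ranges: [-176.69, 176.69], [-43.24, 126.21], [12.49, 139.97], [-82, 262], [0, 151.66], [-163.58, 163.58]. Speed limits (degrees/s): [159.86, 159.86, 180, 180, 180, 180].

### API

Orientations are given as a 3x3 rotation matrix whose columns are the frame's x, y, z axes.
In Python, from rig import bot, imaging, finder gives the robot as it stands. The module is installed in compiled form; this text tells all that it offers.
- The arm moves only by the tool play_rows, never from a script. Its argument "motion" is a list that holds one entry, the list of rows, each a list of 6 numbers: the shift along the tool's x, y, z in parts of the range, where 1.0 means 100 cm, then the turn, a rotation vector about the tool's x, y, z in normalised numbers (1 is 90 degrees). In form: [[[dx, dy, dz, wx, wy, wz], ...]]. A call has 1 to 8 rows; each row is the pose to reach, as a shift and turn from the pose commanded when the call began, along the tool's axes at that moment; what a row does not reach only later rows make up. A row lasts 1/12 s, in which the tool goes at most 41.7 mm and 7.16 degrees, less where a joint would pass 70% of its speed; a pose out of reach is approached as far as the arm can. No shift or turn number may pass 1 either way. A call with a gripper value outside its range is refused whole. "fingers" is the finger opening in m, from 0 to 0.087, set as the call begins (left out, the last holds). The fingers move at their own pace and stop on an object; the grip force is fixed at half the most. Time passes only in rows, so rows that repeat a pose let the fingers close. It gives the time, the measured TCP pose, the force, the opening and the grip force at its end, in the units of the state.
- bot.read_state(): the state, without advancing time (a new reading comes with each control period).
- imaging.capture(name): name is "scene" or "side" or "wrist"; returns a dict with "frame" (384x512x3 uint8, red, green, blue), "camera_matrix" (3x3 intrinsics, pixels), "R" (3x3) and "t" (3): a world point X has camera coordinates R X + t. Camera axes: x right, y down, z forward; pixel columns grow to the right and rows downward; lengths in m; the calibration is good to about 2 mm. The wrist camera is an equidistant fisheye: a pixel r from the principal point sees the ray r / f radians off the axis. A picture is of the moment at which its call begins. There is no depth.
- bot.hand_in(): hands the job in; it is judged then, once.
Trained networks look in the newest picture that a camera, given by its name, has taken for a name from the list of things; names that differ only in an ending like _2 or _b are one class to them, and where a whole thing is asked for, a point or a joint stands for the part that bears it (a point fixed in the world has none). Each returns a list of dicts, best first, with "confidence" (0 to 1); they miss things now and then, are a little off and sometimes report something else, mostly with a low value. They report only what shows in the picture. A call takes as long as a camera call. They do not tell look-alikes from the thing itself.
- finder.recognise(camera, name): "at" ([x, y, z] in m, in world coordinates, good to about 4 mm: the middle of the surface that is visible of it).
- finder.outline_of(camera, name): "pixels" (384x512 bool, what is visible of it).
The state is a dict: "time_s": time; "joint_positions": joint angles; "qvel": joint speeds; "tau": joint torques, N m; "position": TCP position; "tcp_rot": TCP orientation; "force": force on the tool from outside, world axes, zero at the start; "moment": the same for the moment, N m; "opening": opening from 0.0 (shut) to 1.0 (fully open); "grasp_force": force on a finger pad.
Only numpy, scipy, OpenCV 4.12 (cv2) and the standard library are available. Lean on these libraries where they do the work, as an engineer would, in place of code of your own. Each camera call takes 0.05 s, during which the arm holds its last target. There are 200 camera calls.

### The job

Fill the kit tray on the blue bench: lay the tee connector, the elbow connector, the long straight coupler and the round foot each in the tray cut-out of its own outline, lying flat on the cut-out's floor and let go. The four-armed cross and the short straight coupler do not belong to this kit: leave them where they lie.

Things in the scene. Friction and masses are not known exactly. Their poses are not given: they have to be found in the camera images.
- tee: Gold-coloured metal, 26 mm square section, lying flat, 26 mm high. Origin: centre of its bounding rectangle on the underside; z up. T-shaped: the bar is 72 mm long along y (x from -23 to +3 mm), the stem points to +x and ends at x = +23 mm (26 mm wide), so 46 mm overall along x. About 90 g. Can be gripped along x at y = 0, between stem end and the bar's back (46 mm).
- elbow: Gold-coloured metal, 26 mm square section, lying flat, 26 mm high. Origin: centre of its bounding rectangle on the underside; z up. L-shaped, 60 x 60 mm: one arm runs along x (y from -30 to -4 mm), the other along y (x from -30 to -4 mm); the corner is at (-30, -30) mm. About 90 g. Can be gripped across an arm (26 mm), e.g. along y at (+13, -17) mm.
- coupler: Gold-coloured metal, 26 mm square section, lying flat, 26 mm high. Origin: centre of its bounding rectangle on the underside; z up. The long straight coupler: a plain bar 72 mm long along x, 26 mm wide along y; both ends alike. About 70 g.
- foot: The round foot, gold-coloured metal: a disc 50 mm across and 7 mm thick with an upright round socket 26 mm across on it, 45 mm high in all, standing on the disc. Origin: centre of the underside; z up. About 80 g.
- bay_tee: Fixed black insert of the steel kit tray, 96 x 96 x 12 mm (one of four, two by two, in any order); origin: centre of its underside, 4 mm above the bench. Cut-out 8 mm deep, light grey floor 4 mm above the origin; top and tray rim 16 mm above the bench. Outline: T-shaped like the tee, 8 mm spare all round (bar along y, stem to +x); seated, its origin and axes match the insert's.
- bay_elbow: Fixed black insert of the steel kit tray, 96 x 96 x 12 mm (one of four, two by two, in any order); origin: centre of its underside, 4 mm above the bench. Cut-out 8 mm deep, light grey floor 4 mm above the origin; top and tray rim 16 mm above the bench. Outline: L-shaped like the elbow, 8 mm spare all round (arms along x and y, corner at -x, -y); seated, its origin and axes match the insert's.
- bay_coupler: Fixed black insert of the steel kit tray, 96 x 96 x 12 mm (one of four, two by two, in any order); origin: centre of its underside, 4 mm above the bench. Cut-out 8 mm deep, light grey floor 4 mm above the origin; top and tray rim 16 mm above the bench. Outline: a straight slot centred on the insert, 88 mm along x by 42 mm along y; the coupler lies in it along x, either way round.
- bay_foot: Fixed black insert of the steel kit tray, 96 x 96 x 12 mm (one of four, two by two, in any order); origin: centre of its underside, 4 mm above the bench. Cut-out 8 mm deep, light grey floor 4 mm above the origin; top and tray rim 16 mm above the bench. Outline: round, 66 mm across, centred on the insert.
- cross: Gold-coloured metal, 26 mm square section, lying flat, 26 mm high. Origin: centre of its bounding rectangle on the underside; z up. Does not belong: plus-shaped connector, 72 x 72 mm, four arms along x and y. Leave it where it lies.
- short_coupler: Gold-coloured metal, 26 mm square section, lying flat, 26 mm high. Origin: centre of its bounding rectangle on the underside; z up. Does not belong: a plain straight bar like the long coupler but only 44 mm long along x, 26 mm wide. Leave it where it lies.
There are look-alikes about, which are no part of the job. Leave any pink or red look-alike of the tee alone. Leave any orange look-alike of the foot alone.

How it is judged:
By the outcome, as a careful person would: the job done as asked, in the order asked, and still so for the second after the job is handed in, with the robot touching nothing.
It also fails if it takes over 118 s, if anything falls off the work surface, if the arm or the gripper's body presses on something with over 40 N, if the wrist force passes 120 N, or if a joint passes its speed limit or range.

## Working session

There is one attempt and no reset: what is moved stays moved. The work goes in short steps, Python scripts to look and compute and a tool call to move; the robot and the scene stay as the last step left them, time stands still between calls to the robot, and variables do not carry over. Pictures are saved under pics/ and viewed, at most 14 in all, crops included, and the job is handed in when it is done.

Besides the shell and the picture viewer there is one more tool, called after ">>>" as a command line: name --argument value ..., lists and objects as JSON in quotes. play_rows: Moves the arm, as the interface text tells. Its arguments: {"type":"object","properties":{"motion":{"type":"array"},"fingers":{"type":"number"}},"required":["motion"]}

```bash
mkdir -p pics; ls; python3 - <<'E'
from rig import bot, imaging, finder
import cv2
for c in ["scene","side"]:
    d=imaging.capture(c); cv2.imwrite(f"pics/{c}0.png",cv2.resize(d["frame"][:,:,::-1],(800,600),interpolation=cv2.INTER_CUBIC))
    print(c,d["camera_matrix"].tolist(),d["R"].round(4).tolist(),d["t"].round(4).tolist())
    for n in ["tee","elbow","coupler","foot","cross","short_coupler","bay_tee","bay_elbow","bay_coupler","bay_foot"]:
        for r in finder.recognise(c,n): print(c,n,[round(float(v),3) for v in r["at"]],round(float(r["confidence"]),2))
print(bot.read_state())
E
```

```text
pics
scene [[432.3178157642803, 0.0, 256.8283294214607], [0.0, 432.3178157642803, 190.5969932538329], [0.0, 0.0, 1.0]] [[-0.7372, 0.6756, 0.0079], [0.4155, 0.4625, -0.7832], [-0.5328, -0.5741, -0.6217]] [0.419, -0.1777, 1.5199]
scene tee [0.598, -0.337, 0.025] 0.76
scene tee [0.692, -0.394, 0.025] 0.54
scene tee [0.513, -0.424, 0.022] 0.54
scene elbow [0.438, -0.233, 0.022] 0.77
scene coupler [0.589, -0.084, 0.022] 0.73
scene coupler [0.602, 0.112, 0.011] 0.58
scene foot [0.435, -0.332, 0.011] 0.71
scene foot [0.34, -0.321, 0.018] 0.46
scene cross [0.58, -0.205, 0.019] 0.93
scene short_coupler [0.465, -0.093, 0.025] 0.42
scene bay_elbow [0.485, 0.181, 0.018] 0.7
scene bay_elbow [0.601, 0.112, 0.012] 0.59
scene bay_coupler [0.6, 0.109, 0.012] 0.8
scene bay_foot [0.575, 0.204, 0.014] 0.76
scene bay_foot [0.596, -0.337, 0.026] 0.31
side [[432.8374524604196, 0.0, 260.06359162214284], [0.0, 432.8374524604196, 184.86587322688092], [0.0, 0.0, 1.0]] [[0.9991, -0.0409, -0.0068], [-0.03, -0.6013, -0.7985], [0.0286, 0.798, -0.602]] [-0.5107, 0.0202, 1.057]
side tee [0.591, -0.358, 0.025] 0.95
s
[... 652 characters left out ...]
224139e-03,
        6.76899971e+01, -1.02271961e+01]), 'qvel': array([-0.00081371, -0.08429332,  0.09279057, -0.07997654,  0.03791812,
       -0.09889497]), 'tau': array([ 5.20225003e-04, -4.40022147e+01, -1.76987761e+01,  6.34043338e-02,
        5.06426208e-02, -1.70088106e-05]), 'position': array([ 0.23927409, -0.57737195,  0.23954782]), 'tcp_rot': array([[ 9.23841844e-01,  3.82774407e-01,  2.56871491e-05],
       [ 3.82774407e-01, -9.23841844e-01,  1.50163111e-05],
       [ 2.94787228e-05, -4.04031324e-06, -1.00000000e+00]]), 'force': array([-1.05004648, -0.88146654,  0.26819267]), 'moment': array([-0.00894051, -0.02410349,  0.01719187]), 'grasp_force': 0.0, 'opening': 1.0021857808157915}
```

View pictures.

View pics/scene0.png

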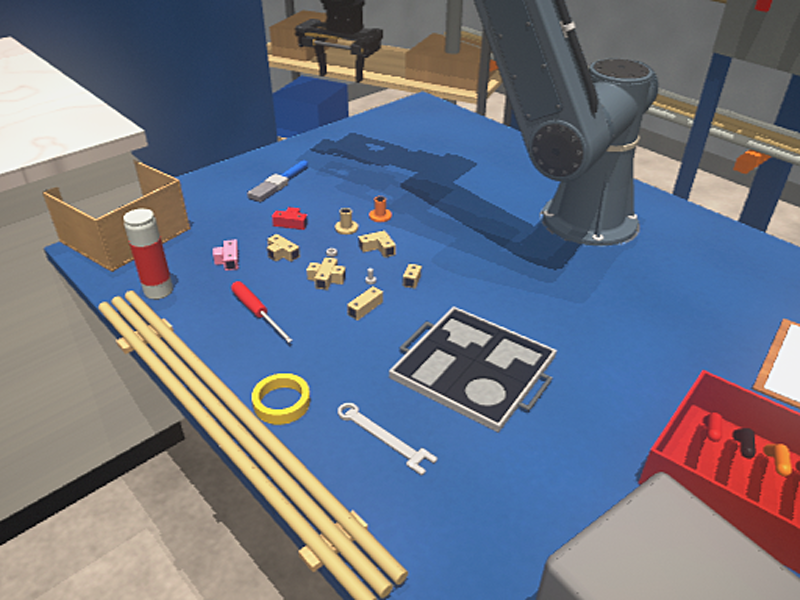

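View pics/side0.png

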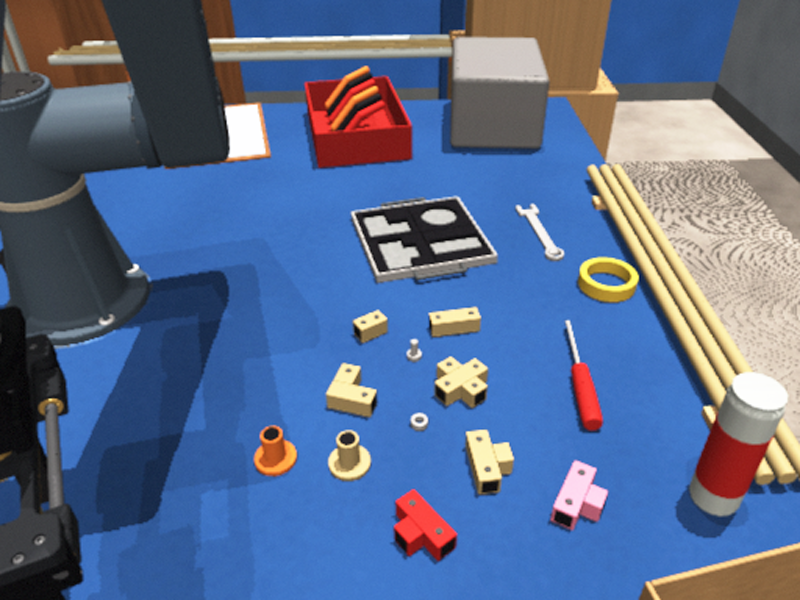

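The scene view shows the following (800x600 pixels). Gold tee (282,246), with red (290,217) and pink (226,254) look-alikes. Gold foot (346,220), with an orange one (380,208). Elbow (378,242), cross (325,272), long coupler (366,302), short coupler (412,275). Tray (472,365): tee bay at top left (465,332), elbow bay at right (513,353), coupler bay at lower left (433,368), foot bay at the bottom (487,391). Next I'll fit poses to the outlines from both cameras.

```bash
cat > fit.py <<'E'
import numpy as np, cv2
from scipy.optimize import minimize
B=lambda x0,x1,y0,y1,z0,z1:np.array([[x,y,z] for x in(x0,x1) for y in(y0,y1) for z in(z0,z1)])/1000
def cyl(r,z0,z1):
    a=np.linspace(0,2*np.pi,40); return np.array([[r*np.cos(t),r*np.sin(t),z] for t in a for z in(z0,z1)])/1000
P={"tee":[B(-23,3,-36,36,0,26),B(0,23,-13,13,0,26)],
 "elbow":[B(-30,30,-30,-4,0,26),B(-30,-4,-30,30,0,26)],
 "coupler":[B(-36,36,-13,13,0,26)],
 "foot":[cyl(25,0,7),cyl(13,7,45)]}
# cut-outs: convex plan pieces
R=lambda x0,x1,y0,y1:np.array([[x0,y0],[x1,y0],[x1,y1],[x0,y1]])/1000
a=np.linspace(0,2*np.pi,60)
C={"tee":[R(-31,11,-44,44),R(0,31,-21,21)],"elbow":[R(-38,38,-38,4),R(-38,4,-38,38)],
 "coupler":[R(-44,44,-21,21)],"foot":[.033*np.c_[np.cos(a),np.sin(a)]]}
S=4
def proj(cam,X):
    c=X@cam["R"].T+cam["t"]; K=cam["camera_matrix"]
    return c[:,:2]/c[:,2:]*K[0,0]+K[:2,2]
def world(p,X):
    c,s=np.cos(p[2]),np.sin(p[2]); return X@np.array([[c,-s,0],[s,c,0],[0,0,1]]).T+[p[0],p[1],0]
def sil(cam,p,parts):
    m=np.zeros((384*S,512*S),np.uint8)
    for X in parts:
        h=cv2.convexHull((proj(cam,world(p,X))*S+S/2-.5).astype(np.float32)).round().astype(np.int32)
        cv2.fillConvexPoly(m,h,1)
    return m
def bayparts(name,z): return [np.c_[q,np.full(len(q),z)] for q in C[name]]
def model(cam,p,kind,name):
    if kind=="part": m=sil(cam,p,P[name])
    else: m=sil(cam,p,bayparts(name,.008))&sil(cam,p,bayparts(name,.016))
    return m
def fit(views,kind,name,xy,yaws):
    """views: list of (cam, mask). returns best (x,y,yaw), IoUs"""
    vs=[]
    for cam,m in views:
        vs.append((cam,cv2.resize(m.astype(np.float32),None,fx=S,fy=S,interpolation=cv2.INTER_LINEAR)))
    def cost(q):
        p=[q[0]/100,q[1]/100,q[2]]; t=0
        for cam,m in vs:
            r=model(cam,p,kind,name).astype(np.float32); t+=1-np.minimum(r,m).sum()/np.maximum(r,m).sum()
        return t/len(vs)
    best=None
    c0=[(cost([xy[0]*100,xy[1]*100,y]),y) for y in yaws]; c0.sort()
    for _,y in c0[:3]:
        q0=np.array([xy[0]*100,xy[1]*100,y])
        r=minimize(cost,q0,method="Nelder-Mead",options=dict(initial_simplex=q0+np.array([[0,0,0],[.8,0,0],[0,.8,0],[0,0,.3]]),xatol=.005,fatol=1e-4,maxiter=150))
        if best is None or r.fun<best.fun: best=r
    return best.x[0]/100,best.x[1]/100,np.degrees(best.x[2]),1-best.fun
E
cat > m1.py <<'E'
from rig import bot, imaging, finder
import numpy as np, cv2, pickle
from fit import *
cams={c:imaging.capture(c) for c in("scene","side")}
cen={"tee":(.595,-.347),"elbow":(.433,-.238),"coupler":(.587,-.095),"foot":(.435,-.338)}
bay={"tee":(.51,.092),"elbow":(.483,.186),"coupler":(.60,.116),"foot":(.578,.21)}
out={}
vis={c:cams[c]["frame"].copy() for c in cams}
yaws=np.radians(np.arange(-180,180,15))
for n in P:
    v=[]
    for c,cam in cams.items():
        u=proj(cam,np.array([[*cen[n],.013]]))[0]
        ms=[o["pixels"] for o in finder.outline_of(c,n)]
        ms=[m for m in ms if np.hypot(*(np.argwhere(m).mean(0)[::-1]-u))<8]
        print(n,c,len(ms),ms and ms[0].sum())
        if ms: v.append((cam,ms[0]))
    if v:
        out[n]=fit(v,"part",n,cen[n],yaws if n!="foot" else [0.]); print(n,np.round(out[n],4))
    else: print("no mask",n)
for n in C:
    v=[]
    for c,cam in cams.items():
        f=cam["frame"].astype(int); u=proj(cam,np.array([[*bay[n],.008]]))[0]
        hsv=cv2.cvtColor(cam["frame"],cv2.COLOR_RGB2HSV)
        m=((hsv[...,1]<60)&(hsv[...,2]>110)).astype(np.uint8)
        k,lab,st,ce=cv2.connectedComponentsWithStats(m,connectivity=4)
        ok=[i for i in range(1,k) if 100<st[i,4]<2500]
        i=min(ok,key=lambda i:np.hypot(*(ce[i]-u))); print("bay",n,c,st[i,4],np.hypot(*(ce[i]-u)).round(1))
        v.append((cam,lab==i))
    out["bay_"+n]=fit(v,"bay",n,bay[n],yaws if n!="foot" else [0.]); print("bay",n,np.round(out["bay_"+n],4))
pickle.dump(out,open("out.pkl","wb"))
im=[]
for c,cam in cams.items():
    big=cv2.resize(cam["frame"],None,fx=S,fy=S,interpolation=cv2.INTER_CUBIC)
    for k,p in out.items():
        q=[p[0],p[1],np.radians(p[2])]
        mm=model(cam,q,*(("bay",k[4:]) if k.startswith("bay_") else ("part",k)))
        cs,_=cv2.findContours(mm,cv2.RETR_EXTERNAL,cv2.CHAIN_APPROX_NONE); cv2.drawContours(big,cs,-1,(0,255,0) if k[0]!="b" else (255,0,0),1)
    x0,y0,x1,y1={"scene":(165,120,365,280),"side":(150,115,350,355)}[c]
    cr=big[y0*S:y1*S,x0*S:x1*S]; f=min(800/cr.shape[1],600/cr.shape[0],1)
    cv2.imwrite(f"pics/fit_{c}.png",cv2.resize(cr,None,fx=f,fy=f,interpolation=cv2.INTER_AREA)[:,:,::-1])
E
python3 m1.py
```

```text
tee scene 1 264
tee side 1 861
tee [ 0.5957 -0.3449  4.3567  0.8936]
elbow scene 1 269
elbow side 1 648
elbow [  0.4371  -0.2225 -19.3932   0.8606]
coupler scene 1 305
coupler side 1 522
coupler [ 5.780000e-01 -9.300000e-02 -1.718299e+02  9.051000e-01]
foot scene 1 179
foot side 1 611
foot [ 0.4298 -0.3323 20.2759  0.8996]
bay tee scene 321 3.5
bay tee side 1153 9.6
bay tee [ 0.5041  0.0915 13.3621  0.5838]
bay elbow scene 367 2.8
bay elbow side 256 2.0
bay elbow [ 0.4826  0.1871 12.4554  0.906 ]
bay coupler scene 324 1.6
bay coupler side 213 0.8
bay coupler [ 5.998000e-01  1.135000e-01 -1.682191e+02  9.005000e-01]
bay foot scene 353 1.1
bay foot side 177 1.0
bay foot [0.5783 0.2092 7.5666 0.9118]
```

View fits.

View pics/fit_scene.png

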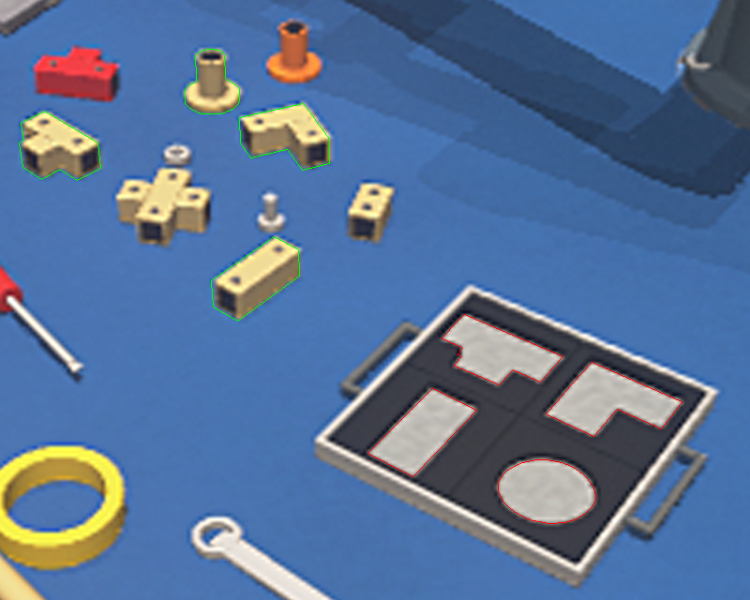

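View pics/fit_side.png

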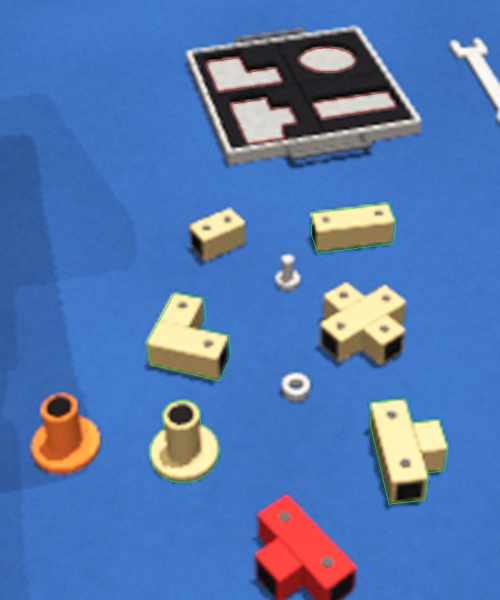

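The fits match the images in both views. The bays form a consistent 98 mm grid at 12.8°. What could be taken for the tee: the gold one at (282,246), red at (290,217), pink at (226,254). The close crops show the gold tee outlined in green at (60,145) in the scene view and (405,450) in the side view, so I'm taking that one.

```bash
cat > go.py <<'E'
import sys, numpy as np
from rig import bot
# usage: go.py x y z yaw  -> row in tool axes from the measured pose
x,y,z,a=map(float,sys.argv[1:])
s=bot.read_state(); R=s["tcp_rot"]
cy=np.array([np.cos(np.radians(a)),np.sin(np.radians(a)),0]); cz=np.array([0,0,-1.]); T=np.c_[np.cross(cy,cz),cy,cz]
import cv2
w=np.degrees(cv2.Rodrigues(R.T@T)[0].ravel()); d=R.T@(np.array([x,y,z])-s["position"])
print(np.round(d,4),np.round(w,2),"t",round(s["time_s"],2))
E
cat > bays.py <<'E'
E
rm bays.py; python3 go.py .5957 -.3449 .15 4.4
python3 - <<'E'
import numpy as np
def w(o,yaw,l):
    t=np.radians(yaw); return np.round(np.array(o)+[np.cos(t)*l[0]-np.sin(t)*l[1],np.sin(t)*l[0]+np.cos(t)*l[1]],4)
print("elbow grip",w((.4371,-.2225),-19.4,(.011,-.017)),"place",w((.4826,.1871),12.8,(.011,-.017)))
E
```

```text
[ 0.4183 -0.0783  0.0896] [ -0.    -0.   -71.89] t 1.6
elbow grip [ 0.4418 -0.2422] place [0.4971 0.173 ]
```

The manual's scale: turns go in shares of 90 degrees. Converting my numbers, -71.9 degrees / 90 = -0.7989.

>>> play_rows --motion '[[[0.418, -0.078, 0.09, 0, 0, -0.7989], [0.418, -0.078, 0.09, 0, 0, -0.7989], [0.418, -0.078, 0.09, 0, 0, -0.7989], [0.418, -0.078, 0.09, 0, 0, -0.7989], [0.418, -0.078, 0.09, 0, 0, -0.7989], [0.418, -0.078, 0.09, 0, 0, -0.7989], [0.418, -0.078, 0.09, 0, 0, -0.7989], [0.418, -0.078, 0.09, 0, 0, -0.7989]]]' --fingers 0.074

```text
time_s: 2.27
position: [0.5141, -0.3982, 0.1702]
tcp_rot: [[0.171, 0.985, 0.0], [0.985, -0.171, -0.0], [-0.0, 0.0, -1.0]]
force: [-0.1, -0.5, -0.6]
opening: 0.851
grasp_force: 0.0
```

```bash
python3 go.py .5957 -.3449 .15 4.4
```

```text
[0.0665 0.0713 0.0202] [ 1.000e-02  1.000e-02 -1.425e+01] t 2.27
```

Converted, -14.3 degrees / 90 = -0.1589.

>>> play_rows --motion '[[[0.0665, 0.0713, 0.02, 0, 0, -0.1589], [0.0665, 0.0713, 0.02, 0, 0, -0.1589], [0.0665, 0.0713, 0.02, 0, 0, -0.1589], [0.0665, 0.0713, 0.02, 0, 0, -0.1589], [0.0665, 0.0713, 0.02, 0, 0, -0.1589], [0.0665, 0.0713, 0.02, 0, 0, -0.1589]]]'

```text
time_s: 2.77
position: [0.5936, -0.3474, 0.1507]
tcp_rot: [[-0.07, 0.998, -0.001], [0.998, 0.07, -0.0], [-0.0, -0.001, -1.0]]
force: [-0.6, 0.4, 0.1]
opening: 0.855
grasp_force: 0.0
```

```bash
python3 go.py .5957 -.3449 .028 4.4; python3 - <<'E'
from rig import imaging
import cv2
d=imaging.capture("wrist"); cv2.imwrite("pics/w1.png",d["frame"][:,:,::-1])
E
```

```text
[0.0024 0.0024 0.1227] [-0.05  0.02 -0.37] t 2.77
```

View pics/w1.png

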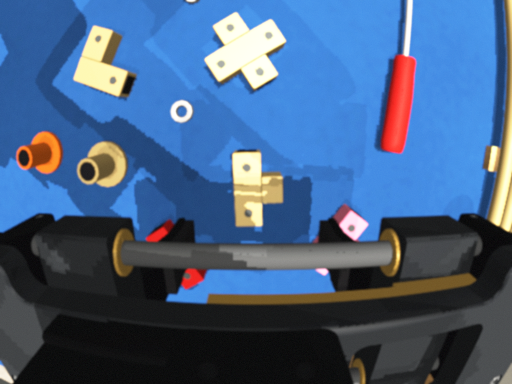

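The wrist view shows the gold tee at (257,188), centred between the jaws. The red (190,260) and pink (348,222) ones are clear of the fingers. Descending now.

Converted, -0.4 degrees / 90 = -0.0044.

>>> play_rows --motion '[[[0.002, 0.002, 0.03, 0, 0, -0.0044], [0.002, 0.002, 0.06, 0, 0, -0.0044], [0.002, 0.002, 0.09, 0, 0, -0.0044], [0.002, 0.002, 0.11, 0, 0, -0.0044], [0.002, 0.002, 0.122, 0, 0, -0.0044], [0.002, 0.002, 0.122, 0, 0, -0.0044], [0.002, 0.002, 0.122, 0, 0, -0.0044]]]'

```text
time_s: 3.4
position: [0.5957, -0.3456, 0.0288]
tcp_rot: [[-0.077, 0.997, -0.0], [0.997, 0.077, -0.0], [-0.0, -0.0, -1.0]]
force: [0.3, 0.6, 0.6]
opening: 0.847
grasp_force: 0.0
```

>>> play_rows --motion '[[[0, 0, 0, 0, 0, 0], [0, 0, 0, 0, 0, 0], [0, 0, 0, 0, 0, 0], [0, 0, 0, 0, 0, 0], [0, 0, 0, 0, 0, 0], [0, 0, 0, 0, 0, 0], [0, 0, 0, 0, 0, 0], [0, 0, 0, 0, 0, 0]]]' --fingers 0.03

```text
time_s: 4.07
position: [0.5965, -0.3445, 0.0292]
tcp_rot: [[-0.079, 0.997, 0.0], [0.997, 0.079, -0.0], [-0.0, 0.0, -1.0]]
force: [-0.9, 0.5, 5.0]
opening: 0.525
grasp_force: 30.0
```

>>> play_rows --motion '[[[0, 0, -0.02, 0, 0, 0], [0, 0, -0.05, 0, 0, 0], [0, 0, -0.08, 0, 0, 0], [0, 0, -0.1, 0, 0, 0], [0, 0, -0.1, 0, 0, 0]]]'

```text
time_s: 4.48
position: [0.599, -0.3464, 0.1335]
tcp_rot: [[-0.079, 0.997, 0.008], [0.997, 0.079, -0.006], [-0.007, 0.007, -1.0]]
force: [1.0, -0.8, -0.7]
opening: 0.519
grasp_force: 30.0
```

```bash
python3 go.py .5041 .0914 .13 12.8
```

```text
[ 4.439e-01 -6.020e-02  1.000e-04] [ 0.39  0.41 -8.29] t 4.48
```

Converted, -8.3 degrees / 90 = -0.0922.

>>> play_rows --motion '[[[0.444, -0.06, 0, 0, 0, -0.0922], [0.444, -0.06, 0, 0, 0, -0.0922], [0.444, -0.06, 0, 0, 0, -0.0922], [0.444, -0.06, 0, 0, 0, -0.0922], [0.444, -0.06, 0, 0, 0, -0.0922], [0.444, -0.06, 0, 0, 0, -0.0922], [0.444, -0.06, 0, 0, 0, -0.0922], [0.444, -0.06, 0, 0, 0, -0.0922]]]'

```text
time_s: 5.15
position: [0.5243, -0.0167, 0.1272]
tcp_rot: [[-0.221, 0.975, -0.002], [0.975, 0.221, 0.001], [0.001, -0.002, -1.0]]
force: [1.0, 1.3, -1.4]
opening: 0.526
grasp_force: 30.0
```

```bash
python3 go.py .5041 .0914 .13 12.8
```

```text
[ 0.1099  0.0042 -0.0026] [-0.11 -0.06 -0.04] t 5.15
```

>>> play_rows --motion '[[[0.035, 0.001, 0, 0, 0, 0], [0.07, 0.003, 0, 0, 0, 0], [0.09, 0.004, 0, 0, 0, 0], [0.1, 0.004, 0, 0, 0, 0], [0.1, 0.004, 0, 0, 0, 0], [0.1, 0.004, 0, 0, 0, 0], [0.1, 0.004, 0, 0, 0, 0], [0.1, 0.004, 0, 0, 0, 0]]]'

```text
time_s: 5.82
position: [0.5083, 0.0783, 0.1283]
tcp_rot: [[-0.22, 0.976, 0.0], [0.976, 0.22, -0.0], [-0.0, 0.0, -1.0]]
force: [0.7, -0.4, -1.1]
opening: 0.524
grasp_force: 30.0
```

```bash
python3 go.py .5041 .0914 .038 12.8; python3 - <<'E'
from rig import imaging
import cv2
d=imaging.capture("wrist"); cv2.imwrite("pics/w2.png",d["frame"][:,:,::-1])
E
```

```text
[ 0.0137 -0.0013  0.0903] [ 0.02  0.02 -0.11] t 5.82
```

View pics/w2.png

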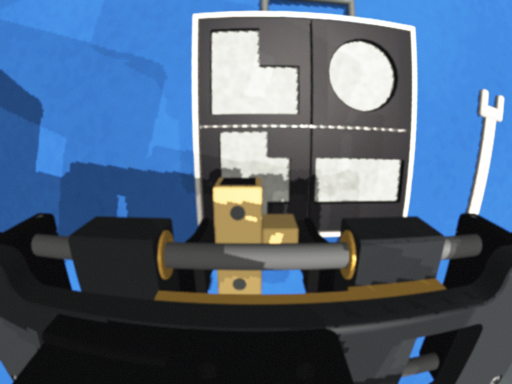

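The wrist view shows the tee at (240,220), held straight and just short of its T cut-out at (250,165), with the bar and stem facing the same way. Moving over it and down.

>>> play_rows --motion '[[[0.0137, -0.0013, 0.03, 0, 0, 0], [0.0137, -0.0013, 0.055, 0, 0, 0], [0.0137, -0.0013, 0.07, 0, 0, 0], [0.0137, -0.0013, 0.08, 0, 0, 0], [0.0137, -0.0013, 0.086, 0, 0, 0], [0.0137, -0.0013, 0.09, 0, 0, 0], [0.0137, -0.0013, 0.09, 0, 0, 0], [0.0137, -0.0013, 0.09, 0, 0, 0]]]'

```text
time_s: 6.53
position: [0.5039, 0.0926, 0.039]
tcp_rot: [[-0.221, 0.975, 0.001], [0.975, 0.221, -0.0], [-0.0, 0.001, -1.0]]
force: [-0.3, 0.2, -0.8]
opening: 0.528
grasp_force: 30.0
```

```bash
python3 go.py .5041 .0914 .0375 12.8
```

```text
[-0.0012 -0.0001  0.0015] [ 0.07  0.02 -0.02] t 6.53
```

Release, then lift.

>>> play_rows --motion '[[[-0.001, 0, 0.0015, 0, 0, 0], [-0.001, 0, 0.0015, 0, 0, 0], [-0.001, 0, 0.0015, 0, 0, 0]]]'

```text
time_s: 6.78
position: [0.5039, 0.0918, 0.0376]
tcp_rot: [[-0.222, 0.975, 0.001], [0.975, 0.222, -0.0], [-0.0, 0.001, -1.0]]
force: [0.5, -0.4, -0.6]
opening: 0.528
grasp_force: 30.0
```

>>> play_rows --motion '[[[0, 0, 0, 0, 0, 0], [0, 0, 0, 0, 0, 0], [0, 0, 0, 0, 0, 0], [0, 0, 0, 0, 0, 0], [0, 0, -0.03, 0, 0, 0], [0, 0, -0.06, 0, 0, 0], [0, 0, -0.1, 0, 0, 0], [0, 0, -0.11, 0, 0, 0]]]' --fingers 0.06

```text
time_s: 7.45
position: [0.5062, 0.092, 0.1516]
tcp_rot: [[-0.222, 0.975, 0.008], [0.975, 0.222, -0.0], [-0.002, 0.008, -1.0]]
force: [1.3, -0.6, -0.2]
opening: 0.688
grasp_force: 0.0
```

```bash
python3 go.py .4418 -.2422 .15 70.6
```

```text
[-0.3115 -0.1369  0.0011] [  0.36   0.34 -57.78] t 7.45
```

Converted, -57.8 degrees / 90 = -0.6422.

>>> play_rows --motion '[[[-0.312, -0.137, 0, 0, 0, -0.6422], [-0.312, -0.137, 0, 0, 0, -0.6422], [-0.312, -0.137, 0, 0, 0, -0.6422], [-0.312, -0.137, 0, 0, 0, -0.6422], [-0.312, -0.137, 0, 0, 0, -0.6422], [-0.312, -0.137, 0, 0, 0, -0.6422], [-0.312, -0.137, 0, 0, 0, -0.6422], [-0.312, -0.137, 0, 0, 0, -0.6422]]]' --fingers 0.052

```text
time_s: 8.12
position: [0.4485, -0.1944, 0.1469]
tcp_rot: [[-0.891, 0.455, -0.0], [0.455, 0.891, 0.0], [0.0, 0.0, -1.0]]
force: [1.1, 0.2, 0.2]
opening: 0.6
grasp_force: 0.0
```

```bash
python3 go.py .4418 -.2422 .15 70.6
```

```text
[-0.0157 -0.0456 -0.0031] [ 0.01 -0.01 -7.66] t 8.12
```

Converted, -7 degrees / 90 = -0.0778.

>>> play_rows --motion '[[[-0.015, -0.042, -0.001, 0, 0, -0.0778], [-0.015, -0.042, -0.001, 0, 0, -0.0778], [-0.015, -0.042, -0.001, 0, 0, -0.0778], [-0.015, -0.042, -0.001, 0, 0, -0.0778]]]'

```text
time_s: 8.45
position: [0.4427, -0.2368, 0.1477]
tcp_rot: [[-0.937, 0.351, -0.001], [0.351, 0.937, 0.001], [0.001, 0.001, -1.0]]
force: [-0.5, 0.7, -0.4]
opening: 0.596
grasp_force: 0.0
```

```bash
python3 go.py .4418 -.2422 .028 70.6; python3 - <<'E'
from rig import imaging
import cv2
d=imaging.capture("wrist"); cv2.imwrite("pics/w3.png",d["frame"][:,:,::-1])
E
```

```text
[-0.0012 -0.0055  0.1197] [ 0.06 -0.08 -1.13] t 8.45
```

View pics/w3.png

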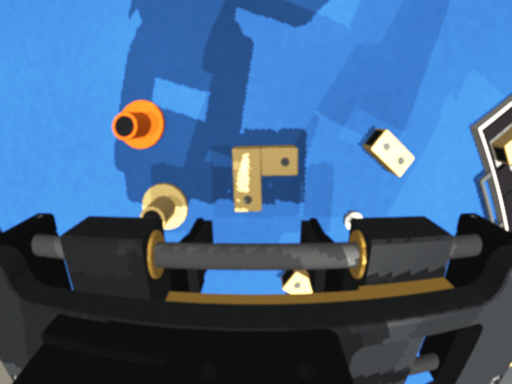

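The elbow's gripped arm is at (250,200), and the foot, the bolt and the short coupler are clear of the fingers. Descend and grip.

Converted, -1.1 degrees / 90 = -0.0122.

>>> play_rows --motion '[[[-0.001, -0.0055, 0.02, 0, 0, -0.0122], [-0.001, -0.0055, 0.05, 0, 0, -0.0122], [-0.001, -0.0055, 0.08, 0, 0, -0.0122], [-0.001, -0.0055, 0.105, 0, 0, -0.0122], [-0.001, -0.0055, 0.119, 0, 0, -0.0122], [-0.001, -0.0055, 0.119, 0, 0, -0.0122], [-0.001, -0.0055, 0.119, 0, 0, -0.0122]]]'

```text
time_s: 9.08
position: [0.4421, -0.2406, 0.0285]
tcp_rot: [[-0.945, 0.328, -0.002], [0.328, 0.945, 0.002], [0.003, 0.001, -1.0]]
force: [0.1, -0.2, 0.1]
opening: 0.598
grasp_force: 0.0
```

>>> play_rows --motion '[[[0, 0, 0, 0, 0, 0], [0, 0, 0, 0, 0, 0], [0, 0, 0, 0, 0, 0], [0, 0, 0, 0, 0, 0], [0, 0, 0, 0, 0, 0], [0, 0, 0, 0, 0, 0], [0, 0, 0, 0, 0, 0]]]' --fingers 0.01

```text
time_s: 9.67
position: [0.4428, -0.2432, 0.0298]
tcp_rot: [[-0.944, 0.33, 0.001], [0.33, 0.944, -0.001], [-0.002, -0.001, -1.0]]
force: [-0.0, -0.0, 6.2]
opening: 0.298
grasp_force: 29.9
```

>>> play_rows --motion '[[[0, 0, -0.02, 0, 0, 0], [0, 0, -0.05, 0, 0, 0], [0, 0, -0.08, 0, 0, 0], [0, 0, -0.1, 0, 0, 0], [0, 0, -0.1, 0, 0, 0]]]'

```text
time_s: 10.08
position: [0.4441, -0.2442, 0.1326]
tcp_rot: [[-0.944, 0.33, 0.006], [0.33, 0.944, -0.005], [-0.007, -0.003, -1.0]]
force: [0.8, -0.8, -1.9]
opening: 0.298
grasp_force: 29.9
```

```bash
python3 go.py .4971 .173 .13 102.8
```

```text
[0.0878 0.4113 0.0008] [ -0.27   0.35 -32.08] t 10.08
```

Converted, -32.1 degrees / 90 = -0.3567.

>>> play_rows --motion '[[[0.088, 0.411, 0, 0, 0, -0.3567], [0.088, 0.411, 0, 0, 0, -0.3567], [0.088, 0.411, 0, 0, 0, -0.3567], [0.088, 0.411, 0, 0, 0, -0.3567], [0.088, 0.411, 0, 0, 0, -0.3567], [0.088, 0.411, 0, 0, 0, -0.3567], [0.088, 0.411, 0, 0, 0, -0.3567], [0.088, 0.411, 0, 0, 0, -0.3567]]]'

```text
time_s: 10.75
position: [0.4831, 0.09, 0.128]
tcp_rot: [[-0.975, -0.222, -0.002], [-0.222, 0.975, 0.0], [0.002, 0.001, -1.0]]
force: [0.9, -0.3, -0.3]
opening: 0.294
grasp_force: 29.9
```

>>> play_rows --motion '[[[0, 0, 0, 0, 0, 0]]]'

```text
time_s: 10.83
position: [0.4833, 0.0947, 0.1282]
tcp_rot: [[-0.973, -0.229, -0.001], [-0.229, 0.973, 0.002], [0.0, 0.002, -1.0]]
force: [0.2, -1.2, -1.4]
opening: 0.298
grasp_force: 29.9
```

```bash
python3 go.py .4971 .173 .13 102.8
```

```text
[-0.0314  0.0731 -0.0017] [ 0.14 -0.01  0.43] t 10.83
```

Converted, 0.2 degrees / 90 = 0.0022.

>>> play_rows --motion '[[[-0.015, 0.03, 0, 0, 0, 0.0022], [-0.031, 0.06, 0, 0, 0, 0.0022], [-0.031, 0.072, 0, 0, 0, 0.0022], [-0.031, 0.072, 0, 0, 0, 0.0022], [-0.031, 0.072, 0, 0, 0, 0.0022], [-0.031, 0.072, 0, 0, 0, 0.0022]]]'

```text
time_s: 11.33
position: [0.4974, 0.164, 0.1284]
tcp_rot: [[-0.976, -0.218, -0.002], [-0.218, 0.976, -0.001], [0.002, -0.0, -1.0]]
force: [-0.1, 0.2, -1.2]
opening: 0.297
grasp_force: 29.9
```

```bash
python3 go.py .4971 .173 .0375 102.8; python3 - <<'E'
from rig import imaging
import cv2
d=imaging.capture("wrist"); cv2.imwrite("pics/w4.png",d["frame"][:,:,::-1])
E
```

```text
[-0.0019  0.0089  0.0908] [-0.01 -0.13 -0.2 ] t 11.33
```

View pics/w4.png

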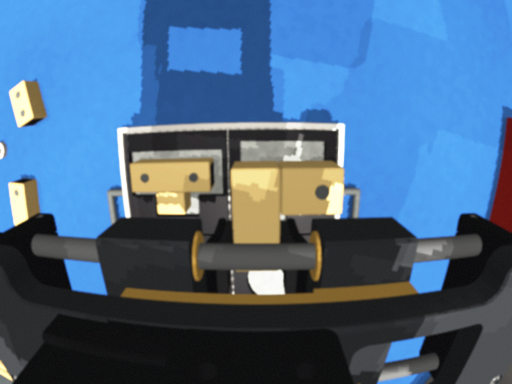

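The elbow is straight over its bay and turned the right way, with the tee lying in its bay at (170,178). Lowering. I'll open only to 40 mm so the finger stays clear of the tee.

Converted, -0.2 degrees / 90 = -0.0022.

>>> play_rows --motion '[[[-0.002, 0.009, 0.025, 0, 0, -0.0022], [-0.002, 0.009, 0.05, 0, 0, -0.0022], [-0.002, 0.009, 0.07, 0, 0, -0.0022], [-0.002, 0.009, 0.08, 0, 0, -0.0022], [-0.002, 0.009, 0.086, 0, 0, -0.0022], [-0.002, 0.009, 0.09, 0, 0, -0.0022], [-0.002, 0.009, 0.09, 0, 0, -0.0022], [-0.002, 0.009, 0.09, 0, 0, -0.0022]]]'

```text
time_s: 12.05
position: [0.4989, 0.1741, 0.0396]
tcp_rot: [[-0.975, -0.221, 0.001], [-0.221, 0.975, 0.0], [-0.001, -0.0, -1.0]]
force: [-0.4, 0.9, -0.6]
opening: 0.295
grasp_force: 29.9
```

```bash
python3 go.py .4971 .173 .0375 102.8
```

```text
[ 0.002  -0.0007  0.0021] [-0.01  0.07 -0.01] t 12.05
```

>>> play_rows --motion '[[[0.0015, -0.0007, 0.0015, 0, 0, 0], [0.0015, -0.0007, 0.0015, 0, 0, 0], [0.0015, -0.0007, 0.0015, 0, 0, 0]]]'

```text
time_s: 12.3
position: [0.4972, 0.1733, 0.0381]
tcp_rot: [[-0.975, -0.222, 0.001], [-0.222, 0.975, 0.0], [-0.001, -0.0, -1.0]]
force: [0.2, -0.2, -1.4]
opening: 0.297
grasp_force: 29.9
```

>>> play_rows --motion '[[[0, 0, 0, 0, 0, 0], [0, 0, 0, 0, 0, 0], [0, 0, 0, 0, 0, 0], [0, 0, 0, 0, 0, 0], [0, 0, -0.03, 0, 0, 0], [0, 0, -0.06, 0, 0, 0], [0, 0, -0.1, 0, 0, 0], [0, 0, -0.11, 0, 0, 0]]]' --fingers 0.04

```text
time_s: 12.97
position: [0.4997, 0.1738, 0.1522]
tcp_rot: [[-0.975, -0.222, 0.008], [-0.222, 0.975, 0.001], [-0.008, -0.001, -1.0]]
force: [1.2, 0.2, -0.6]
opening: 0.459
grasp_force: 0.0
```

```bash
python3 go.py .578 -.093 .15 98.2
```

```text
[-0.017  -0.2775  0.0026] [-0.03  0.49  4.64] t 12.97
```

Converted, 4.6 degrees / 90 = 0.0511.

>>> play_rows --motion '[[[-0.018, -0.278, 0.001, 0, 0, 0.0511], [-0.018, -0.278, 0.001, 0, 0, 0.0511], [-0.018, -0.278, 0.001, 0, 0, 0.0511], [-0.018, -0.278, 0.001, 0, 0, 0.0511], [-0.018, -0.278, 0.001, 0, 0, 0.0511], [-0.018, -0.278, 0.001, 0, 0, 0.0511], [-0.018, -0.278, 0.001, 0, 0, 0.0511], [-0.018, -0.278, 0.001, 0, 0, 0.0511]]]' --fingers 0.056

```text
time_s: 13.63
position: [0.5791, -0.1003, 0.1466]
tcp_rot: [[-0.99, -0.138, 0.005], [-0.138, 0.99, -0.004], [-0.004, -0.004, -1.0]]
force: [0.6, -0.0, 0.3]
opening: 0.646
grasp_force: 0.0
```

>>> play_rows --motion '[[[0, 0, 0, 0, 0, 0], [0, 0, 0, 0, 0, 0], [0, 0, 0, 0, 0, 0]]]'

```text
time_s: 13.88
position: [0.5752, -0.0922, 0.1462]
tcp_rot: [[-0.99, -0.144, -0.002], [-0.144, 0.99, 0.001], [0.002, 0.001, -1.0]]
force: [-0.3, 0.5, 0.6]
opening: 0.645
grasp_force: 0.0
```

```bash
python3 go.py .578 -.093 .028 98.2; python3 - <<'E'
from rig import imaging
import cv2
d=imaging.capture("wrist"); cv2.imwrite("pics/w5.png",d["frame"][:,:,::-1])
E
```

```text
[-0.0028 -0.0013  0.1182] [ 0.07 -0.09  0.09] t 13.88
```

View pics/w5.png

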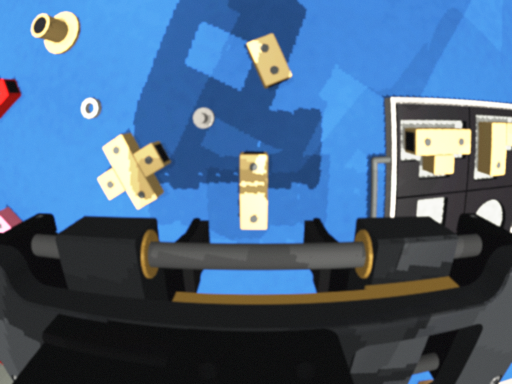

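The long coupler is at (255,190), centred between the fingers. The cross (135,170), the short coupler (268,60) and the bolt (203,118) are clear. Descend and grip.

>>> play_rows --motion '[[[-0.003, -0.001, 0.02, 0, 0, 0], [-0.003, -0.001, 0.05, 0, 0, 0], [-0.003, -0.001, 0.08, 0, 0, 0], [-0.003, -0.001, 0.105, 0, 0, 0], [-0.003, -0.001, 0.118, 0, 0, 0], [-0.003, -0.001, 0.118, 0, 0, 0], [-0.003, -0.001, 0.118, 0, 0, 0]]]'

```text
time_s: 14.52
position: [0.5792, -0.0935, 0.0284]
tcp_rot: [[-0.99, -0.144, -0.001], [-0.144, 0.99, 0.0], [0.001, 0.001, -1.0]]
force: [-0.1, -0.5, -0.1]
opening: 0.645
grasp_force: 0.0
```

>>> play_rows --motion '[[[0, 0, 0, 0, 0, 0], [0, 0, 0, 0, 0, 0], [0, 0, 0, 0, 0, 0], [0, 0, 0, 0, 0, 0], [0, 0, 0, 0, 0, 0], [0, 0, 0, 0, 0, 0], [0, 0, 0, 0, 0, 0]]]' --fingers 0.01

```text
time_s: 15.1
position: [0.5796, -0.0945, 0.0291]
tcp_rot: [[-0.99, -0.143, 0.001], [-0.143, 0.99, -0.0], [-0.001, -0.0, -1.0]]
force: [0.5, 0.7, 3.9]
opening: 0.297
grasp_force: 30.0
```

>>> play_rows --motion '[[[0, 0, -0.02, 0, 0, 0], [0, 0, -0.05, 0, 0, 0], [0, 0, -0.08, 0, 0, 0], [0, 0, -0.1, 0, 0, 0], [0, 0, -0.1, 0, 0, 0]]]'

```text
time_s: 15.52
position: [0.5821, -0.0953, 0.1328]
tcp_rot: [[-0.99, -0.143, 0.008], [-0.143, 0.99, -0.003], [-0.008, -0.004, -1.0]]
force: [-0.5, -0.1, -0.8]
opening: 0.298
grasp_force: 30.0
```

```bash
python3 go.py .5998 .1135 .13 102.8
```

```text
[-0.0474  0.2042  0.0023] [-0.26  0.43 -4.57] t 15.52
```

Converted, -4.6 degrees / 90 = -0.0511.

>>> play_rows --motion '[[[-0.049, 0.205, 0, 0, 0, -0.0511], [-0.049, 0.205, 0, 0, 0, -0.0511], [-0.049, 0.205, 0, 0, 0, -0.0511], [-0.049, 0.205, 0, 0, 0, -0.0511], [-0.049, 0.205, 0, 0, 0, -0.0511], [-0.049, 0.205, 0, 0, 0, -0.0511], [-0.049, 0.205, 0, 0, 0, -0.0511], [-0.049, 0.205, 0, 0, 0, -0.0511]]]'

```text
time_s: 16.18
position: [0.5978, 0.1155, 0.1274]
tcp_rot: [[-0.975, -0.223, -0.002], [-0.223, 0.975, -0.001], [0.002, -0.0, -1.0]]
force: [0.1, -0.6, -0.4]
opening: 0.296
grasp_force: 30.0
```

```bash
python3 go.py .5998 .1135 .038 102.8
```

```text
[-0.0017 -0.0024  0.0894] [-0.01 -0.12  0.09] t 16.18
```

>>> play_rows --motion '[[[-0.001, -0.002, 0.025, 0, 0, 0], [-0.001, -0.002, 0.05, 0, 0, 0], [-0.001, -0.002, 0.07, 0, 0, 0], [-0.001, -0.002, 0.08, 0, 0, 0], [-0.001, -0.002, 0.086, 0, 0, 0], [-0.001, -0.002, 0.089, 0, 0, 0], [-0.001, -0.002, 0.089, 0, 0, 0], [-0.001, -0.002, 0.089, 0, 0, 0]]]'

```text
time_s: 16.85
position: [0.6008, 0.1134, 0.0403]
tcp_rot: [[-0.975, -0.221, 0.002], [-0.221, 0.975, -0.0], [-0.002, -0.0, -1.0]]
force: [0.3, -0.5, 0.2]
opening: 0.296
grasp_force: 30.0
```

```bash
python3 go.py .5998 .1135 .0375 102.8
```

```text
[0.0009 0.0003 0.0028] [-0.02  0.09 -0.01] t 16.85
```

>>> play_rows --motion '[[[0.0005, 0, 0.002, 0, 0, 0], [0.0005, 0, 0.002, 0, 0, 0], [0.0005, 0, 0.002, 0, 0, 0]]]'

```text
time_s: 17.1
position: [0.5998, 0.1138, 0.0382]
tcp_rot: [[-0.975, -0.222, 0.001], [-0.222, 0.975, -0.0], [-0.001, -0.0, -1.0]]
force: [1.0, -1.2, -1.3]
opening: 0.297
grasp_force: 30.0
```

>>> play_rows --motion '[[[0, 0, 0, 0, 0, 0], [0, 0, 0, 0, 0, 0], [0, 0, 0, 0, 0, 0], [0, 0, 0, 0, 0, 0], [0, 0, -0.03, 0, 0, 0], [0, 0, -0.06, 0, 0, 0], [0, 0, -0.1, 0, 0, 0], [0, 0, -0.11, 0, 0, 0]]]' --fingers 0.042

```text
time_s: 17.77
position: [0.6028, 0.1139, 0.1531]
tcp_rot: [[-0.975, -0.222, 0.01], [-0.222, 0.975, 0.0], [-0.01, -0.002, -1.0]]
force: [0.9, -0.4, 1.3]
opening: 0.479
grasp_force: 0.0
```

```bash
python3 go.py .4298 -.3323 .17 90
```

```text
[ 0.2676 -0.3966 -0.0186] [-0.06  0.56 12.83] t 17.77
```

Converted, 12.8 degrees / 90 = 0.1422.

>>> play_rows --motion '[[[0.266, -0.397, -0.018, 0, 0, 0.1422], [0.266, -0.397, -0.018, 0, 0, 0.1422], [0.266, -0.397, -0.018, 0, 0, 0.1422], [0.266, -0.397, -0.018, 0, 0, 0.1422], [0.266, -0.397, -0.018, 0, 0, 0.1422], [0.266, -0.397, -0.018, 0, 0, 0.1422], [0.266, -0.397, -0.018, 0, 0, 0.1422], [0.266, -0.397, -0.018, 0, 0, 0.1422]]]' --fingers 0.056

```text
time_s: 18.43
position: [0.479, -0.1988, 0.1601]
tcp_rot: [[-1.0, -0.001, 0.0], [-0.001, 1.0, -0.0], [-0.0, -0.0, -1.0]]
force: [-0.2, -0.4, 0.5]
opening: 0.641
grasp_force: 0.0
```

>>> play_rows --motion '[[[0, 0, 0, 0, 0, 0], [0, 0, 0, 0, 0, 0]]]'

```text
time_s: 18.6
position: [0.4795, -0.1996, 0.1601]
tcp_rot: [[-1.0, 0.005, 0.001], [0.005, 1.0, -0.0], [-0.001, -0.0, -1.0]]
force: [-0.4, -0.0, 0.9]
opening: 0.645
grasp_force: 0.0
```

```bash
python3 go.py .4298 -.3323 .17 90
```

```text
[ 0.049  -0.133  -0.0099] [-0.01  0.03 -0.28] t 18.6
```

>>> play_rows --motion '[[[0.014, -0.038, -0.005, 0, 0, 0], [0.028, -0.076, -0.01, 0, 0, 0], [0.043, -0.115, -0.01, 0, 0, 0], [0.049, -0.133, -0.01, 0, 0, 0], [0.049, -0.133, -0.01, 0, 0, 0], [0.049, -0.133, -0.01, 0, 0, 0], [0.049, -0.133, -0.01, 0, 0, 0]]]'

```text
time_s: 19.18
position: [0.4314, -0.328, 0.1697]
tcp_rot: [[-1.0, -0.002, -0.001], [-0.002, 1.0, 0.002], [0.001, 0.002, -1.0]]
force: [-0.1, 0.9, 0.2]
opening: 0.643
grasp_force: 0.0
```

```bash
python3 go.py .4298 -.3323 .036 90; python3 - <<'E'
from rig import imaging
import cv2
d=imaging.capture("wrist"); cv2.imwrite("pics/w6.png",d["frame"][:,:,::-1])
E
```

```text
[ 0.0015 -0.0046  0.1336] [ 0.12 -0.05  0.11] t 19.18
```

View pics/w6.png

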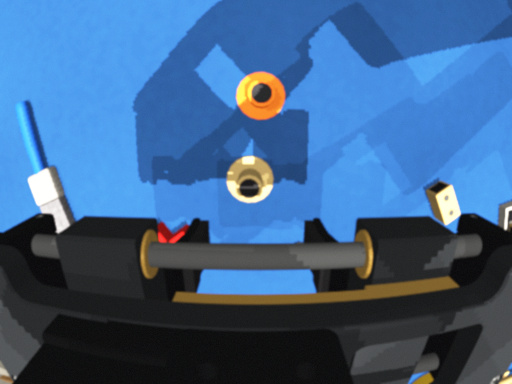

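The gold foot is at (249,180), with the orange one at (261,95) left well clear. Descend onto the socket.

>>> play_rows --motion '[[[0.0015, -0.0045, 0.02, 0, 0, 0], [0.0015, -0.0045, 0.05, 0, 0, 0], [0.0015, -0.0045, 0.08, 0, 0, 0], [0.0015, -0.0045, 0.11, 0, 0, 0], [0.0015, -0.0045, 0.125, 0, 0, 0], [0.0015, -0.0045, 0.133, 0, 0, 0], [0.0015, -0.0045, 0.133, 0, 0, 0], [0.0015, -0.0045, 0.133, 0, 0, 0]]]'

```text
time_s: 19.9
position: [0.4302, -0.3339, 0.0373]
tcp_rot: [[-1.0, -0.002, -0.0], [-0.002, 1.0, 0.0], [0.0, 0.0, -1.0]]
force: [0.2, 0.4, 0.5]
opening: 0.642
grasp_force: 0.0
```

>>> play_rows --motion '[[[0, 0, 0, 0, 0, 0], [0, 0, 0, 0, 0, 0], [0, 0, 0, 0, 0, 0], [0, 0, 0, 0, 0, 0], [0, 0, 0, 0, 0, 0], [0, 0, 0, 0, 0, 0], [0, 0, 0, 0, 0, 0]]]' --fingers 0.01

```text
time_s: 20.48
position: [0.4298, -0.335, 0.0375]
tcp_rot: [[-1.0, -0.0, 0.0], [-0.0, 1.0, -0.001], [-0.0, -0.001, -1.0]]
force: [0.6, 1.1, 3.6]
opening: 0.293
grasp_force: 30.0
```

>>> play_rows --motion '[[[0, 0, -0.02, 0, 0, 0], [0, 0, -0.05, 0, 0, 0], [0, 0, -0.08, 0, 0, 0], [0, 0, -0.11, 0, 0, 0], [0, 0, -0.11, 0, 0, 0]]]'

```text
time_s: 20.9
position: [0.4319, -0.3374, 0.1522]
tcp_rot: [[-1.0, -0.0, 0.007], [-0.001, 1.0, -0.008], [-0.007, -0.008, -1.0]]
force: [0.8, -0.8, -0.6]
opening: 0.291
grasp_force: 30.0
```

```bash
python3 go.py .5783 .2092 .15 102.8
```

```text
[-0.1466  0.5465 -0.0013] [ -0.51   0.34 -12.77] t 20.9
```

Converted, -12.8 degrees / 90 = -0.1422.

>>> play_rows --motion '[[[-0.147, 0.548, 0, 0, 0, -0.1422], [-0.147, 0.548, 0, 0, 0, -0.1422], [-0.147, 0.548, 0, 0, 0, -0.1422], [-0.147, 0.548, 0, 0, 0, -0.1422], [-0.147, 0.548, 0, 0, 0, -0.1422], [-0.147, 0.548, 0, 0, 0, -0.1422], [-0.147, 0.548, 0, 0, 0, -0.1422], [-0.147, 0.548, 0, 0, 0, -0.1422]]]'

```text
time_s: 21.57
position: [0.5154, -0.0107, 0.1463]
tcp_rot: [[-0.975, -0.222, -0.001], [-0.222, 0.975, 0.0], [0.001, 0.001, -1.0]]
force: [0.4, 0.2, -1.1]
opening: 0.289
grasp_force: 30.0
```

>>> play_rows --motion '[[[0, 0, 0, 0, 0, 0], [0, 0, 0, 0, 0, 0]]]'

```text
time_s: 21.73
position: [0.5154, -0.0103, 0.1463]
tcp_rot: [[-0.974, -0.227, -0.002], [-0.227, 0.974, 0.0], [0.001, 0.001, -1.0]]
force: [0.4, -0.3, -0.8]
opening: 0.293
grasp_force: 30.0
```

```bash
python3 go.py .5783 .2092 .15 102.8
```

```text
[-0.1111  0.1995 -0.0038] [ 0.03 -0.08  0.33] t 21.73
```

Converted, 0.2 degrees / 90 = 0.0022.

>>> play_rows --motion '[[[-0.111, 0.199, 0, 0, 0, 0.0022], [-0.111, 0.199, 0, 0, 0, 0.0022], [-0.111, 0.199, 0, 0, 0, 0.0022], [-0.111, 0.199, 0, 0, 0, 0.0022], [-0.111, 0.199, 0, 0, 0, 0.0022], [-0.111, 0.199, 0, 0, 0, 0.0022], [-0.111, 0.199, 0, 0, 0, 0.0022], [-0.111, 0.199, 0, 0, 0, 0.0022]]]'

```text
time_s: 22.4
position: [0.5799, 0.205, 0.1461]
tcp_rot: [[-0.976, -0.219, -0.001], [-0.219, 0.976, -0.001], [0.002, -0.001, -1.0]]
force: [0.8, -0.2, -1.1]
opening: 0.29
grasp_force: 30.0
```

```bash
python3 go.py .5783 .2092 .0465 102.8; python3 - <<'E'
from rig import imaging
import cv2
d=imaging.capture("wrist"); cv2.imwrite("pics/w7.png",d["frame"][:,:,::-1])
E
```

```text
[0.0004 0.0045 0.0996] [-0.04 -0.09 -0.16] t 22.4
```

View pics/w7.png

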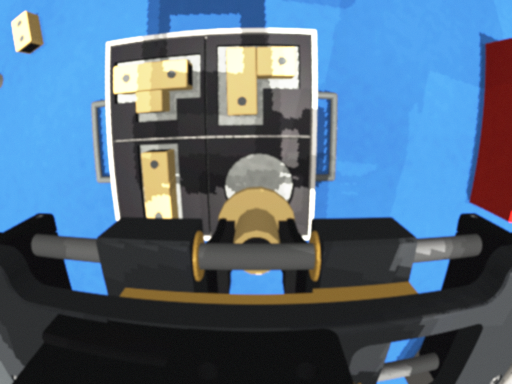

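The foot hangs upright beside its round cut-out at (258,178). The tee, elbow and coupler lie in their outlines. Lowering the foot.

>>> play_rows --motion '[[[0, 0.004, 0.03, 0, 0, 0], [0, 0.004, 0.055, 0, 0, 0], [0, 0.004, 0.075, 0, 0, 0], [0, 0.004, 0.088, 0, 0, 0], [0, 0.004, 0.095, 0, 0, 0], [0, 0.004, 0.099, 0, 0, 0], [0, 0.004, 0.099, 0, 0, 0], [0, 0.004, 0.099, 0, 0, 0]]]'

```text
time_s: 23.12
position: [0.5798, 0.2094, 0.0489]
tcp_rot: [[-0.976, -0.218, 0.001], [-0.218, 0.976, 0.0], [-0.001, -0.0, -1.0]]
force: [-0.2, -0.2, -0.7]
opening: 0.29
grasp_force: 30.0
```

```bash
python3 go.py .5783 .2092 .046 102.8
```

```text
[0.0016 0.0001 0.0029] [-0.01  0.08 -0.21] t 23.12
```

>>> play_rows --motion '[[[0.001, 0, 0.002, 0, 0, 0], [0.001, 0, 0.002, 0, 0, 0], [0.001, 0, 0.002, 0, 0, 0]]]'

```text
time_s: 23.37
position: [0.5784, 0.2098, 0.0468]
tcp_rot: [[-0.976, -0.219, 0.001], [-0.219, 0.976, 0.0], [-0.001, -0.0, -1.0]]
force: [0.5, 0.3, -1.0]
opening: 0.289
grasp_force: 30.0
```

>>> play_rows --motion '[[[0, 0, 0, 0, 0, 0], [0, 0, 0, 0, 0, 0], [0, 0, 0, 0, 0, 0], [0, 0, 0, 0, 0, 0], [0, 0, -0.03, 0, 0, 0], [0, 0, -0.06, 0, 0, 0], [0, 0, -0.1, 0, 0, 0], [0, 0, -0.14, 0, 0, 0]]]' --fingers 0.042

```text
time_s: 24.03
position: [0.5773, 0.2094, 0.1867]
tcp_rot: [[-0.976, -0.218, -0.003], [-0.218, 0.976, -0.0], [0.003, 0.0, -1.0]]
force: [1.0, -0.8, 0.1]
opening: 0.479
grasp_force: 0.0
```

>>> play_rows --motion '[[[0, -0.04, -0.04, 0, 0, 0], [0, -0.08, -0.08, 0, 0, 0], [0.03, -0.12, -0.1, 0, 0, 0], [0.06, -0.16, -0.1, 0, 0, 0], [0.08, -0.2, -0.1, 0, 0, 0], [0.08, -0.22, -0.1, 0, 0, 0], [0.08, -0.22, -0.1, 0, 0, 0], [0.08, -0.22, -0.1, 0, 0, 0]]]'

```text
time_s: 24.7
position: [0.5479, -0.027, 0.2869]
tcp_rot: [[-0.977, -0.213, 0.001], [-0.213, 0.977, -0.002], [-0.001, -0.003, -1.0]]
force: [0.1, -0.2, 0.7]
opening: 0.481
grasp_force: 0.0
```

```bash
python3 - <<'E'
from rig import imaging
import cv2, numpy as np
ims=[]
for c,(x0,y0,x1,y1) in {"scene":(240,180,370,280),"side":(215,115,325,200)}.items():
    f=imaging.capture(c)["frame"][y0:y1,x0:x1,::-1]; ims.append(cv2.resize(f,(400,300),interpolation=cv2.INTER_CUBIC))
w=imaging.capture("wrist")["frame"][:,:,::-1]
cv2.imwrite("pics/end.png",np.vstack([np.hstack(ims),np.hstack([cv2.resize(w,(400,300)),np.zeros((300,400,3),np.uint8)])]))
E
```

```text
(no output)
```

View pics/end.png

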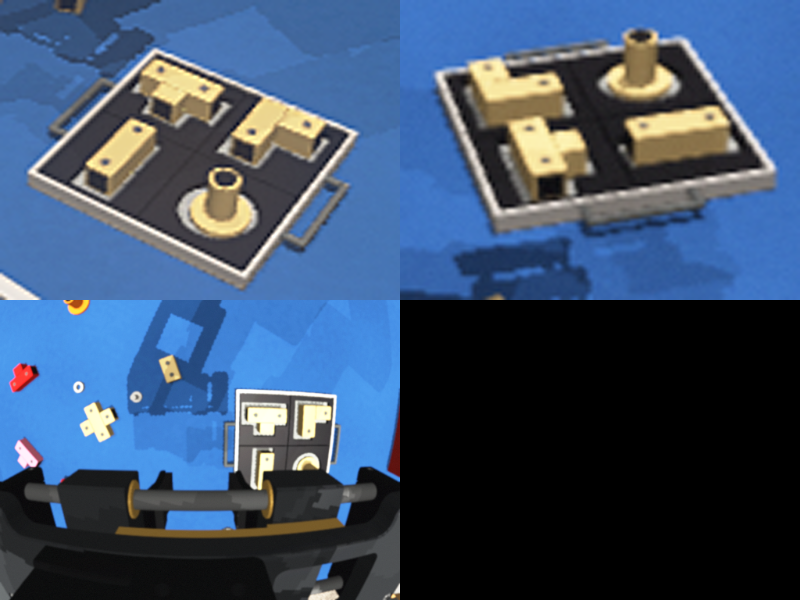

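All four parts look seated in both views. A quick numeric check follows, fitting each part raised to the cut-out floor against its bay.

```bash
cat > chk.py <<'E'
from rig import imaging, finder
from fit import *
import fit as F
bay={"tee":(.5041,.0914),"elbow":(.4826,.1871),"coupler":(.5998,.1135),"foot":(.5783,.2092)}
cams={c:imaging.capture(c) for c in("scene","side")}
base={n:P[n] for n in P}
t=np.radians(12.8)
for n in bay:
    v=[]
    for c,cam in cams.items():
        u=proj(cam,np.array([[*bay[n],.02]]))[0]
        ms=[m for m in (o["pixels"] for o in finder.outline_of(c,n)) if np.hypot(*(np.argwhere(m).mean(0)[::-1]-u))<10]
        if ms: v.append((cam,ms[0]))
    for z in (.008,.012):
        F.P[n]=[x+[0,0,z] for x in base[n]]
        if v:
            r=fit(v,"part",n,bay[n],[t]); d=np.array(r[:2])-bay[n]
            l=[d[0]*np.cos(t)+d[1]*np.sin(t),-d[0]*np.sin(t)+d[1]*np.cos(t)]
            print(n,len(v),z,"offset mm",np.round(np.array(l)*1e3,1),"yaw",round(r[2]-12.8,1),"iou",round(r[3],3))
        else: print(n,"none")
E
python3 chk.py
```

```text
tee 2 0.008 offset mm [ 1.  -0.5] yaw 1.9 iou 0.877
tee 2 0.012 offset mm [ 1.6 -1.1] yaw 0.9 iou 0.895
elbow 2 0.008 offset mm [-0.7  3.1] yaw 1.2 iou 0.868
elbow 2 0.012 offset mm [-0.1  2.7] yaw 0.1 iou 0.853
coupler 2 0.008 offset mm [-1.6  1.3] yaw 0.2 iou 0.868
coupler 2 0.012 offset mm [-0.7  1.7] yaw 0.4 iou 0.9
foot 2 0.008 offset mm [0.5 3.1] yaw 18.1 iou 0.863
foot 2 0.012 offset mm [1.9 3.1] yaw -5.1 iou 0.899
```

Every part is within about 3 mm of its cut-out centre, and the spare is 8 mm. Handing in.

```bash
python3 -c "
from rig import bot
print(bot.hand_in())"
```

```text
the job is handed in; nothing more can be done
None
```

The tee, elbow, long coupler and foot each lie released in their own cut-out, within about 3 mm of centre by camera fit; the cross and short coupler were not moved, and the job was handed in at about 25 s.

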